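# Slacken both grindstone clamp nuts, one of them left-handed

## Task

The stones on the two small tilted grinding heads are due for changing: unscrew the bar-shaped clamp nut on each by a third to half a turn and let go of it. One of the two nuts has a left-hand thread and nobody marked which, so feel gently which way each one gives, because turned the wrong way a nut only drags its stone along, and neither stone may be dragged round by more than an eighth of a turn. Leave everything else on the bench where it lies.

Things in the scene. Friction and masses are not known exactly. Their poses are not given: they have to be found in the camera images.
- head_a: small blue-based grinding head a, fixed; origin under its base (170 x 130 mm), front to -x. Its spindle leans 26 degrees from vertical to the front (roughly towards the robot) and carries a grindstone 124 mm across, 22 mm thick, clamped by a steel nut. One of the two heads has a left-hand thread, the other a right-hand one; they look alike and change places
- grip_a (a point): centre of the clamp nut's grip bar on head a: 46 mm long (x axis), 14 mm thick (y), 34 mm tall (z, outward along the spindle), so it ends 17 mm above and below this point. Under it the nut's round collar (42 mm across, 8 mm thick), a flange 60 mm across, the stone. A 9 mm thread stub stands up to 7 mm out of the bar's top
- nut_a (a joint): how far nut a is unscrewed relative to its stone, rad: 0 = tight (as found, cannot go below), grows as it comes loose either hand, travel ends at 5.0. Loosening takes about 0.1 N m and lifts the nut 10 mm per turn along the spindle. Whether it loosens clockwise (left-hand) or counter-clockwise, seen from outside, must be found by trying
- wheel_a_mark (a point): small dark dot on the face of the stone of head a, 50 mm from the spindle axis, 31 mm below the centre of the tight grip bar. It turns with the stone: the spindle is held only by motor and belt and gives way at about 0.4 N m, so a nut twisted the tightening way takes the stone along and reads 0
- head_b: small blue-based grinding head b, fixed; origin under its base (170 x 130 mm), front to -x. Its spindle leans 26 degrees from vertical to the front (roughly towards the robot) and carries a grindstone 124 mm across, 22 mm thick, clamped by a steel nut. One of the two heads has a left-hand thread, the other a right-hand one; they look alike and change places
- grip_b (a point): centre of the clamp nut's grip bar on head b: 46 mm long (x axis), 14 mm thick (y), 34 mm tall (z, outward along the spindle), so it ends 17 mm above and below this point. Under it the nut's round collar (42 mm across, 8 mm thick), a flange 60 mm across, the stone. A 9 mm thread stub stands up to 7 mm out of the bar's top
- nut_b (a joint): how far nut b is unscrewed relative to its stone, rad: 0 = tight (as found, cannot go below), grows as it comes loose either hand, travel ends at 5.0. Loosening takes about 0.1 N m and lifts the nut 10 mm per turn along the spindle. Whether it loosens clockwise (left-hand) or counter-clockwise, seen from outside, must be found by trying
- wheel_b_mark (a point): small dark dot on the face of the stone of head b, 50 mm from the spindle axis, 31 mm below the centre of the tight grip bar. It turns with the stone: the spindle is held only by motor and belt and gives way at about 0.4 N m, so a nut twisted the tightening way takes the stone along and reads 0
- knife: bystander, not to be disturbed: wood-handled knife, 265 mm long, lying flat, 20 mm high; origin under the joint of handle and blade
- screwdriver: bystander, not to be disturbed: screwdriver lying on the table; origin under its middle
- wrench: bystander, not to be disturbed: steel wrench lying on the table; origin under its middle
- oil_bottle: bystander, not to be disturbed: white oil bottle, 52 mm across, 130 mm tall, standing; origin at the centre of its underside
- whetstone: bystander, not to be disturbed: dark grey whetstone 150 x 50 x 25 mm; origin at the centre of its underside
- screw_tray: bystander, not to be disturbed: dark steel tray 70 x 110 x 28 mm; origin at the centre of its underside
- umbrella: bystander, not to be disturbed: folded grey umbrella with black handle, 246 mm long, 42 mm high, lying; origin on its underside near the middle

How it is judged:
By the outcome, as a careful person would: the job done as asked, in the order asked, and still so for the second after the job is handed in, with the robot touching nothing.
It also fails if it takes over 72 s, if anything falls off the work surface, if the arm or the gripper's body presses on something with over 40 N, if the wrist force passes 120 N, or if a joint passes its speed limit or range.

## Robot

A 7-joint arm with a two-finger parallel gripper is mounted at the origin on the work surface. World frame = base frame: x ahead of the robot, y to its left, z up, the work surface at z = 0. Lengths are in m, angles in rad, forces in N, time in s.
With the tool pointing down it reaches from about 0.4 to 0.85 m from the base axis. Payload 10.4 kg.
Tool frame: the origin (TCP) lies at the centre of the arm's flange, where the gripper is bolted on; the fingertips stand 182 mm ahead of it and the grasp point (between the pads) lies r.grasp_offset ahead of it (r.grasp_offset is the distance from the TCP to the grasp point, in m); z points along the fingers, y is the line along which they close (so a half turn about z gives the same grasp; the last joint's range is limited). The gripper opens to 87 mm and grips with 3 to 60 N. Pads are 19 mm wide; open, the fingers measure 117 mm over their backs; the gripper's body (75 mm by 190 mm) begins 51 mm behind the grasp point.
Start: joints at [-1.185, 0.332, -0.065, 1.46, 0.022, 1.35, -0.088], TCP at [0.248, 0.574, 0.405] pointing down, gripper open.
Joint ranges: [-2.6, 2.6], [-0.5, 2.12], [-1.47, 1.34], [0.16, 2.42], [-1.27, 4.41], [0.06, 2.06], [-2.6, 2.6]. Speed limits (rad/s): [2.22, 2.22, 2.79, 2.79, 3.14, 3.14, 3.14].

## Interface

Orientations are given as a unit quaternion [x, y, z, w].
In Python, from bench import status, vision, job, spotter, r gives the robot as it stands. The module is installed in compiled form; this text tells all that it offers.
- The arm moves only by the tool play_rows, never from a script. Its argument "series" is a list of rows, each a list of 6 numbers: the shift along the tool's x, y, z each as a share of 150 mm, from -1 to 1, then the turn, a rotation vector about the tool's x, y, z each as a share of 30 degrees, from -1 to 1. In form: [[x, y, z, ax, ay, az], ...]. A call has 1 to 5 rows; each row is the pose to reach, as a shift and turn from the pose commanded when the call began, along the tool's axes at that moment; what a row does not reach only later rows make up. A row lasts 1/10 s, in which the tool goes at most 50 mm and 8.59 degrees, less where a joint would pass 70% of its speed; a pose out of reach is approached as far as the arm can. A call with a number of a shift or a turn outside -1 to 1 is refused whole. A call with a gripper value outside its range is refused whole. "fingers" is the opening, from -1 (shut) to 1 (fully open), set as the call begins (left out, the last holds). The fingers move at their own pace and stop on an object; "squeeze" is the grip in N (left out, the last holds). Time passes only in rows, so rows that repeat a pose let the fingers close. It gives the time, the measured TCP pose, the force, the opening and the grip force at its end, in the units of the state.
- status.read_state(): the state, without advancing time (a new reading comes with each control period).
- vision.camera(name): name is "scene" or "top"; returns the picture (400x640x3 uint8, blue, green, red); there is no depth.
- vision.calibration(name): a dict with "fx", "fy", "cx", "cy" (pixels), "rvec" (rotation vector, rad) and "tvec" (3), from world to camera coordinates, as OpenCV has them. Camera axes: x right, y down, z forward; pixel columns grow to the right and rows downward; lengths in m; the calibration is good to about 2 mm. A picture is of the moment at which its call begins. calibration takes no time and is no camera call.
- job.close_job(): hands the job in; it is judged then, once.
Trained networks look in the newest picture that a camera, given by its name, has taken for a name from the list of things; names that differ only in an ending like _2 or _b are one class to them, and where a whole thing is asked for, a point or a joint stands for the part that bears it (a point fixed in the world has none). Each returns a list of dicts, best first, with "conf" (0 to 1); they miss things now and then, are a little off and sometimes report something else, mostly with a low value. They report only what shows in the picture. A call takes as long as a camera call.
- spotter.boxes_of(camera, name): "point" ([x, y, z] in m, in world coordinates, good to about 4 mm: the middle of the surface that is visible of it).
- spotter.regions_of(camera, name): "pixels" (400x640 bool, what is visible of it).
The state is a dict: "time": time; "joint_positions": joint angles; "joint_vel": joint speeds; "joint_torque": joint torques, N m; "ee_pos": TCP position; "eef_rot": TCP orientation; "ft_force": force on the tool from outside, world axes, zero at the start; "torque": the same for the moment, N m; "width": finger opening in m; "grip_force": force on a finger pad.
Only numpy, scipy, OpenCV 4.12 (cv2) and the standard library are available. Lean on these libraries where they do the work, as an engineer would, in place of code of your own. Each camera call takes 0.05 s, during which the arm holds its last target. There are 200 camera calls.

## Working session

There is one attempt and no reset: what is moved stays moved. The work goes in short steps, Python scripts to look and compute and a tool call to move; the robot and the scene stay as the last step left them, time stands still between calls to the robot, and variables do not carry over. Pictures are saved under pics/ and viewed, at most 10 in all, crops included, and the job is handed in when it is done.

Besides the shell and the picture viewer there is one more tool, called after "Call:" as name(argument=value, ...), one argument or row to a line, values as JSON. play_rows: Moves the arm, as the interface text tells. Shift numbers are shares of 150 mm and turn numbers shares of 30 degrees, none past 1 either way. Its arguments: {"type":"object","properties":{"series":{"type":"array","items":{"type":"array","items":{"type":"number"}}},"fingers":{"type":"number"},"squeeze":{"type":"number"}},"required":["series"]}

```bash
mkdir -p pics
python3 - <<'E'
from bench import status, vision, job, spotter, r
import cv2,numpy as np
print(r.grasp_offset, status.read_state())
for c in("scene","top"):
    im=vision.camera(c); cv2.imwrite(f"pics/{c}0.png",im)
    k=vision.calibration(c); print(c,{a:np.round(b,4).tolist() for a,b in k.items()})
    for n in("grip_a","wheel_a_mark","head_a","nut_a"):
        print(c,n,[(np.round(d["point"],4).tolist(),round(d["conf"],2)) for d in spotter.boxes_of(c,n)])
E
```

```text
0.1635 {'time': 0.0, 'joint_positions': array([-1.18459148,  0.33284489, -0.06466334,  1.46098052,  0.02159349,
        1.34991108, -0.08852059]), 'joint_vel': array([ 0.00096639,  0.00058315, -0.00016212,  0.00054116,  0.00019982,
       -0.00081399,  0.0005929 ]), 'joint_torque': array([ 4.21514260e-04, -6.23258615e+01,  2.46090547e-02, -3.89895773e+01,
       -6.14201557e-02,  3.98478890e-02,  1.65924944e-04]), 'ee_pos': array([0.24840034, 0.57335926, 0.4039518 ]), 'eef_rot': array([ 2.02999071e-01,  9.79178662e-01, -7.16054785e-04, -1.09844007e-04]), 'ft_force': array([-0.6707773 ,  0.67156287, -0.49899328]), 'torque': array([ 0.01225305, -0.02998674, -0.01607267]), 'grip_force': 0.0, 'width': 0.08668206325758564}
scene {'fx': 460.5767, 'fy': 460.5767, 'cx': 315.32, 'cy': 193.1923, 'rvec': [1.877, 1.2723, -0.6851], 'tvec': [-0.221, -0.184, 1.5469]}
scene grip_a [([0.5753, 0.1939, 0.1767], 0.67), ([0.5869, -0.2063, 0.1743], 0.57)]
scene wheel_a_mark [([0.6152, -0.2076, 0.1637], 0.89)]
scene head_a [([0.6468, 0.1695, 0.0756], 0.96), ([0.6628, -0.1957, 0.0745], 0.94)]
scene nut_a [([0.5734, 0.1921, 0.1792], 0.65), ([0.5928, -0.2049, 0.1777], 0.64)]
top {'fx': 513.4549, 'fy': 513.4549, 'cx': 318.3183, 'cy': 192.8276, 'rvec': [2.1616, -2.1254, 0.1778], 'tvec': [0.0077, 0.5815, 1.3819]}
top grip_a [([0.578, -0.2054, 0.1865], 0.58), ([0.5572, 0.1997, 0.1878], 0.58)]
top wheel_a_mark [([0.5927, -0.2004, 0.1539], 0.75)]
top head_a [([0.6193, -0.1746, 0.1304], 0.91), ([0.6044, 0.1811, 0.1316], 0.68)]
top nut_a [([0.5772, -0.2016, 0.1833], 0.43), ([0.5561, 0.2018, 0.1871], 0.43)]
```

Run:
```python
import cv2,numpy as np
s=cv2.imread("pics/scene0.png");t=cv2.imread("pics/top0.png")
cv2.imwrite("pics/s1.png",s)
from bench import vision
def proj(c,p):
    k=vision.calibration(c);K=np.array([[k['fx'],0,k['cx']],[0,k['fy'],k['cy']],[0,0,1]])
    return cv2.projectPoints(np.array([p],float),k['rvec'],k['tvec'],K,None)[0].ravel()
tiles=[]
for c,im in(("scene",s),("top",t)):
    for p in([.57,.2,.18],[.585,-.205,.178]):
        u,v=map(int,proj(c,p)); print(c,p,u,v,"crop origin",u-50,v-37)
        q=cv2.copyMakeBorder(im,60,60,60,60,cv2.BORDER_CONSTANT)
        tiles.append(cv2.resize(q[v+60-37:v+60+38,u+60-50:u+60+50],(400,300),interpolation=cv2.INTER_CUBIC))
cv2.imwrite("pics/crops.png",np.vstack([np.hstack(tiles[:2]),np.hstack(tiles[2:])]))
```

```text
scene [0.57, 0.2, 0.18] 388 160 crop origin 338 123
scene [0.585, -0.205, 0.178] 215 205 crop origin 165 168
top [0.57, 0.2, 0.18] 246 187 crop origin 196 150
top [0.585, -0.205, 0.178] 406 184 crop origin 356 147
```

View pics/scene0.png

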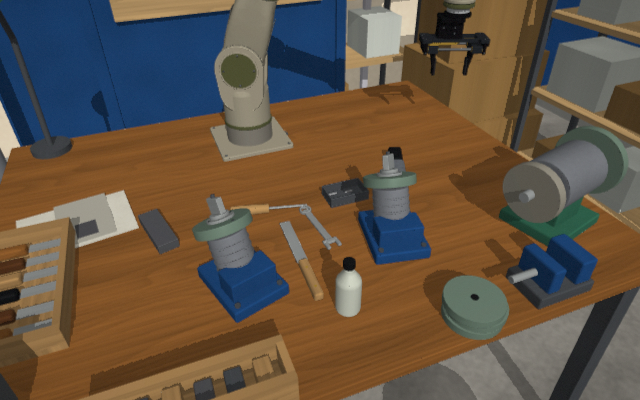

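View pics/top0.png

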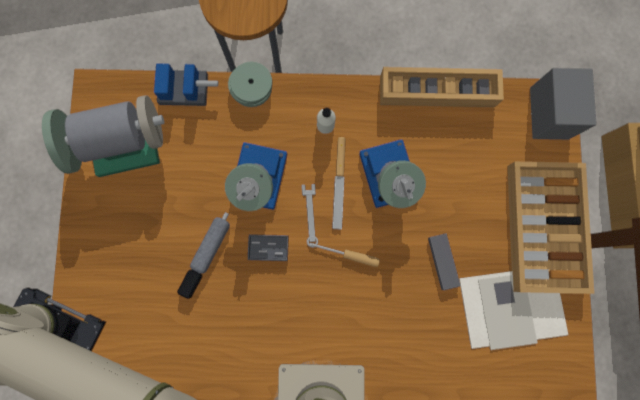

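View pics/crops.png

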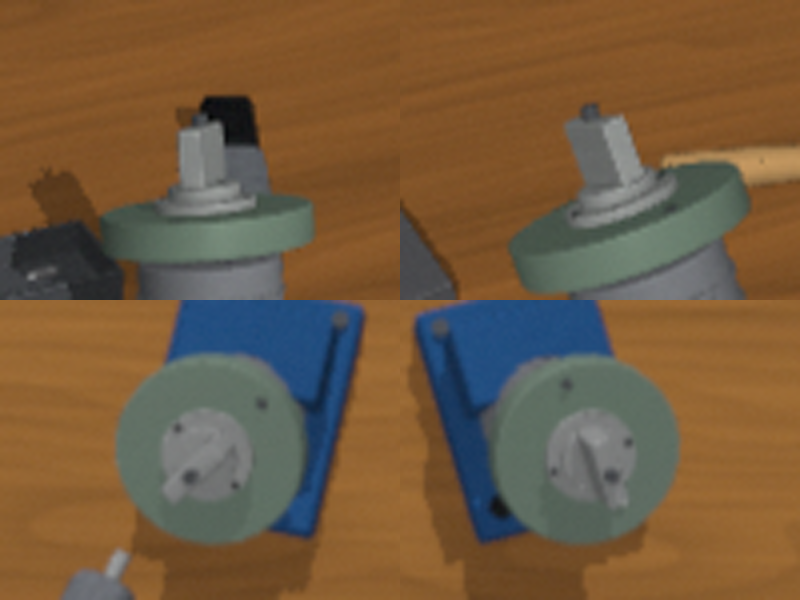

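The scene picture shows two blue heads. The left one (y>0) has its stone at about (388,180) and the right one (y<0) at about (222,225). In the top picture the stones are at (248,187) and (402,184), with mark dots at about (261,176) and (397,168) and stub tips at (243,194) and (409,191). I'll fit the stones' silhouettes in both cameras.

```bash
cat > h.py <<'E'
import cv2,numpy as np
from bench import status, vision, job, spotter, r
from scipy.optimize import least_squares
from scipy.spatial.transform import Rotation as R
CAL={c:vision.calibration(c) for c in("scene","top")}
def proj(c,p):
    k=CAL[c];K=np.array([[k['fx'],0,k['cx']],[0,k['fy'],k['cy']],[0,0,1]])
    return cv2.projectPoints(np.atleast_2d(p).astype(float),np.array(k['rvec']),np.array(k['tvec']),K,None)[0].reshape(-1,2)
def frame(yaw): # columns: head-tilted x, y, spindle axis d
    return R.from_euler('ZY',[yaw,-26],degrees=False).as_matrix() if 0 else (R.from_rotvec([0,0,yaw])*R.from_rotvec([0,np.radians(-26),0])).as_matrix()
A=np.linspace(0,2*np.pi,180,endpoint=False)
def stone(q):
    F=frame(q[3]); return np.vstack([np.array(q[:3])+np.c_[.062*np.cos(A),.062*np.sin(A),np.full(180,z)]@F.T for z in(-.031,-.053)])
def box(q,phi):
    F=frame(q[3])@R.from_rotvec([0,0,phi]).as_matrix()
    s=np.array([[a,b,c] for c in(1,-1) for a,b in((1,1),(1,-1),(-1,-1),(-1,1))])*[.023,.007,.017]
    return np.array(q[:3])+s@F.T
E
cat > fit.py <<'E'
from h import *
N=np.c_[np.cos(A),np.sin(A)]
sup=lambda p:(p@N.T).max(0)
G={'L':([.57,.2,.18],0),'Rt':([.585,-.205,.178],0)}
out={}
ims={c:cv2.imread(f"pics/{c}0.png") for c in CAL}
for n,(p0,y0) in G.items():
    obs={}
    for c,im in ims.items():
        hsv=cv2.cvtColor(im,cv2.COLOR_BGR2HSV)
        m=cv2.inRange(hsv,(50,25,40),(88,140,220))
        m=cv2.morphologyEx(m,cv2.MORPH_OPEN,np.ones((3,3)))
        u,v=proj(c,stone([*p0,y0])).mean(0)
        w=np.zeros_like(m);cv2.circle(w,(int(u),int(v)),45,255,-1)
        nn,lab,st,_=cv2.connectedComponentsWithStats(m&w)
        i=1+st[1:,4].argmax(); pts=np.argwhere(lab==i)[:,::-1].astype(float)
        obs[c]=sup(pts)+.5*0+0.4; print(n,c,st[i])
    f=lambda q:np.concatenate([sup(proj(c,stone(q)))-obs[c] for c in obs])
    s=least_squares(f,[*p0,y0],loss='soft_l1',x_scale=[.01,.01,.01,.1]);out[n]=s.x
    print(n,np.round(s.x,4),'rms',np.sqrt((f(s.x)**2).mean()))
np.save('fit.npy',out)
tiles=[]
phis={'L':0,'Rt':0}
for c in ims:
    for n in out:
        q=out[n]; S=8
        u,v=proj(c,q[:3])[0].astype(int)-[25,18]; u=int(u);v=int(v)
        t=cv2.resize(ims[c][v:v+37,u:u+50],(400,296),interpolation=cv2.INTER_CUBIC)
        P=lambda x:np.int32((proj(c,x)-[u,v]+.5)*S)
        F=frame(q[3])
        ang=np.radians(np.arange(0,360,30))
        for z,rad,col in((-.025,.021,(0,0,255)),(-.031,.030,(255,0,0))):
            cv2.polylines(t,[P(q[:3]+np.c_[rad*np.cos(A),rad*np.sin(A),np.full(180,z)]@F.T)],True,col,1)
        a,b=P(q[:3]+np.array([[0,0,-.017],[0,0,.024]])@F.T); cv2.line(t,tuple(map(int,a)),tuple(map(int,b)),(0,255,255),1)
        tiles.append(t)
        print(c,n,'crop origin',u,v)
cv2.imwrite('pics/ov.png',np.vstack([np.hstack(tiles[:2]),np.hstack(tiles[2:])]))
E
python3 fit.py
```

```text
L scene [364 172  52  17 637]
L top [ 226  164   46   46 1225]
L [ 0.5619  0.204   0.1722 -0.2072] rms 0.7721797372790977
Rt scene [193 209  59  32 942]
Rt top [ 379  161   46   46 1213]
Rt [ 0.5763 -0.2026  0.1716  0.2673] rms 0.8300351710993991
scene L crop origin 362 143
scene Rt crop origin 190 187
top L crop origin 219 173
top Rt crop origin 380 170
```

View pics/ov.png

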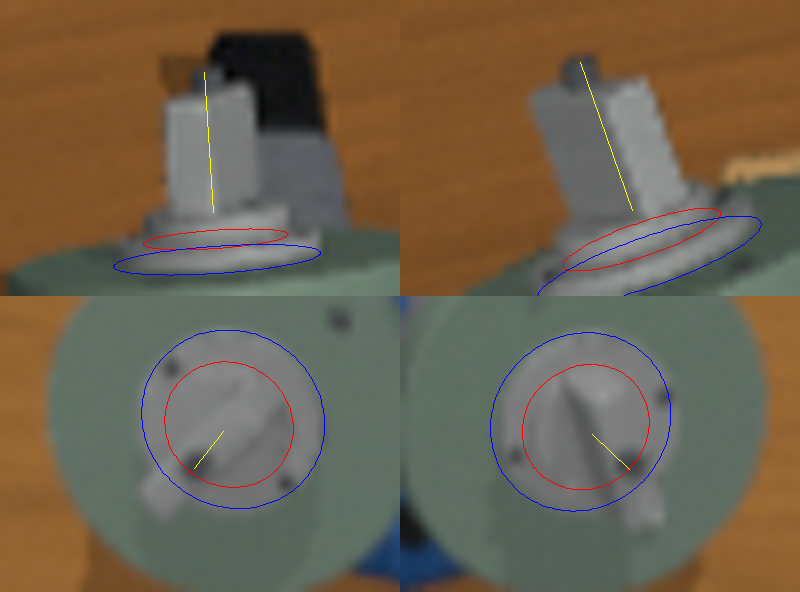

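The overlay matches the flange and stub to within about 1 px. Next I'll get the bar phase from corner picks, then check it with an overlay.

```bash
cat > bar.py <<'E'
from h import *
out=np.load('fit.npy',allow_pickle=True).item()
org={('scene','L'):(362,143),('scene','Rt'):(190,187),('top','L'):(219,173),('top','Rt'):(380,170)}
off={('scene','L'):(0,0),('scene','Rt'):(400,0),('top','L'):(0,296),('top','Rt'):(400,296)}
ims={c:cv2.imread(f"pics/{c}0.png") for c in CAL}
# bar end centre (lower outer end of top face) and stub tip picks in overlay px
picks={'L':[('scene',(205,75),'s'),('top',(198,465),'s'),('top',(163,500),'e')],
       'Rt':[('scene',(580,62),'s'),('top',(630,461),'s'),('top',(645,520),'e')]}
res={};tiles={}
for n,q0 in out.items():
    px=lambda c,t:(np.array(t)-off[c,n])/8+org[c,n]-.5
    best=None
    for ph0 in np.arange(0,2*np.pi,.5):
        def f(x):
            q=x[:4];F=frame(q[3]);e=[]
            for c,t,k in picks[n]:
                l=[0,0,.024] if k=='s' else [.023*np.cos(x[4]),.023*np.sin(x[4]),.017]
                e+=list(proj(c,q[:3]+F@l)[0]-px(c,t))
            return np.r_[e,(x[:3]-q0[:3])/.0015,(x[3]-q0[3])/.03]
        s=least_squares(f,[*q0,ph0])
        if best is None or s.cost<best.cost:best=s
    x=best.x;res[n]=x;print(n,np.round(x,4),'bar deg',np.degrees(x[4]).round(1),best.cost.round(2),np.round((best.x[:4]-q0),4))
    for c in ims:
        u,v=org[c,n];t=cv2.resize(ims[c][v:v+37,u:u+50],(400,296),interpolation=cv2.INTER_CUBIC)
        b=np.int32((proj(c,box(x[:4],x[4]))-[u,v]+.5)*8)
        cv2.polylines(t,[b[:4]],True,(0,255,255),1);cv2.polylines(t,[b[4:]],True,(0,0,255),1)
        for i in range(4):cv2.line(t,tuple(map(int,b[i])),tuple(map(int,b[i+4])),(0,255,0),1)
        tiles[c,n]=t
np.save('res.npy',res)
cv2.imwrite('pics/ov2.png',np.vstack([np.hstack([tiles[c,n] for n in res]) for c in ims]))
E
python3 bar.py
```

```text
L [ 0.5629  0.2032  0.1722 -0.2064  8.8795] bar deg 508.8 1.5 [ 0.0011 -0.0009 -0.      0.0008]
Rt [ 0.5772 -0.2026  0.1719  0.2683  3.3118] bar deg 189.8 0.58 [0.0009 0.     0.0003 0.0011]
```

View pics/ov2.png

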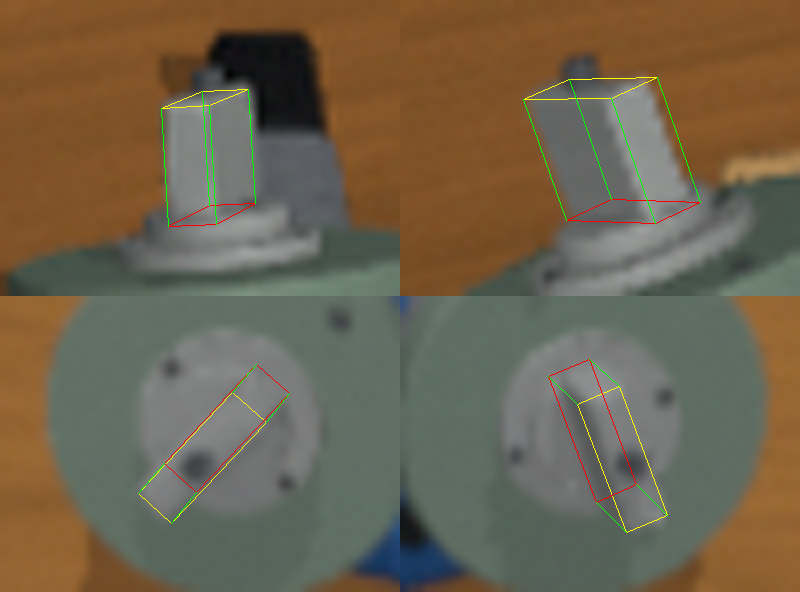

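The fit is good: the bar wireframes lie on the bars within about 1 px, at most about 2 mm low. Next I'll work out the approach moves for head L, which is nearest.

```bash
cat > go.py <<'E'
import sys
from h import *
# usage: go.py head lift_mm phase_offset_deg(ccw from outside, added) flip
res=np.load('res.npy',allow_pickle=True).item()
n=sys.argv[1];h=float(sys.argv[2])/1000;po=np.radians(float(sys.argv[3]));fl=int(sys.argv[4])
x=res[n];P=x[:3]+[0,0,.0015];F=frame(x[3])@R.from_rotvec([0,0,x[4]+po]).as_matrix()
d=F[:,2]
Y=F[:,1]*(1 if fl else -1);Rt=np.c_[np.cross(Y,-d),Y,-d]
T=P+d*(h+r.grasp_offset)
s=status.read_state();R0=R.from_quat(s['eef_rot'])
dp=R0.inv().apply(T-s['ee_pos'])/.15;dr=(R0.inv()*R.from_matrix(Rt)).as_rotvec()/np.radians(30)
print('T',T.round(3),'delta',dp.round(3),dr.round(3),'calls',max(abs(np.r_[dp,dr])).round(2))
k=int(np.ceil(max(abs(np.r_[dp,dr]))-1e-2))
if k>1:
    print('next',(dp/k).round(3),(R.from_rotvec(dr*np.radians(30)/k).as_rotvec()/np.radians(30)).round(3))
print('q',s['joint_positions'].round(2),'t',s['time'],'f',s['ft_force'].round(1),s['torque'].round(2))
E
python3 go.py L 60 0 0; python3 go.py L 60 0 1;python3 go.py Rt 60 0 0; python3 go.py Rt 60 0 1
```

```text
T [0.467 0.223 0.375] delta [-2.265 -1.563  0.201] [-0.318 -0.811  0.644] calls 2.27
next [-0.755 -0.521  0.067] [-0.106 -0.27   0.215]
q [-1.18  0.33 -0.06  1.46  0.02  1.35 -0.09] t 0.5 f [-0.1  0.7  0.2] [-0.02 -0.03  0.  ]
T [0.467 0.223 0.375] delta [-2.265 -1.563  0.201] [ 1.139 -0.447 -5.221] calls 5.22
next [-0.378 -0.261  0.034] [ 0.19  -0.074 -0.87 ]
q [-1.18  0.33 -0.06  1.46  0.02  1.35 -0.09] t 0.5 f [-0.1  0.7  0.2] [-0.02 -0.03  0.  ]
T [ 0.483 -0.229  0.374] delta [-3.559 -4.286  0.203] [-0.224 -0.864 -1.59 ] calls 4.29
next [-0.712 -0.857  0.041] [-0.045 -0.173 -0.318]
q [-1.18  0.33 -0.06  1.46  0.02  1.35 -0.09] t 0.5 f [-0.1  0.7  0.2] [-0.02 -0.03  0.  ]
T [ 0.483 -0.229  0.374] delta [-3.559 -4.286  0.203] [-1.052  0.272  4.29 ] calls 4.29
next [-0.712 -0.857  0.041] [-0.21   0.054  0.858]
q [-1.18  0.33 -0.06  1.46  0.02  1.35 -0.09] t 0.5 f [-0.1  0.7  0.2] [-0.02 -0.03  0.  ]
```

Call:
play_rows(
  series=[
    [-0.25,-0.17,0.02,-0.04,-0.09,0.07],
    [-0.5,-0.35,0.04,-0.07,-0.18,0.14],
    [-0.75,-0.52,0.07,-0.11,-0.27,0.21],
    [-0.75,-0.52,0.07,-0.11,-0.27,0.21],
  ],
  fingers=1,
  squeeze=20,
)

```text
time: 0.9
ee_pos: [0.3247, 0.452, 0.3942]
eef_rot: [0.26, 0.962, 0.013, 0.077]
ft_force: [0.3, 0.1, -0.7]
width: 0.0868
grip_force: 0.0
```

```bash
python3 go.py L 60 0 0
```

```text
T [0.467 0.223 0.375] delta [-1.558 -0.854  0.299] [-0.211 -0.532  0.417] calls 1.56
next [-0.779 -0.427  0.15 ] [-0.106 -0.266  0.208]
q [-1.09  0.16  0.02  1.7   0.15  1.22 -0.08] t 0.9 f [ 0.3  0.1 -0.7] [0.01 0.2  0.  ]
```

Call:
play_rows(
  series=[
    [-0.25,-0.14,0.05,-0.03,-0.09,0.07],
    [-0.5,-0.28,0.1,-0.07,-0.18,0.14],
    [-0.78,-0.43,0.15,-0.1,-0.27,0.21],
    [-0.78,-0.43,0.15,-0.1,-0.27,0.21],
    [-0.78,-0.43,0.15,-0.1,-0.27,0.21],
  ],
)

```text
time: 1.4
ee_pos: [0.393, 0.3425, 0.3842]
eef_rot: [0.307, 0.94, 0.025, 0.148]
ft_force: [-0.5, 0.4, 0.4]
width: 0.087
grip_force: 0.0
```

```bash
python3 go.py L 60 0 0
```

```text
T [0.467 0.223 0.375] delta [-0.827 -0.371  0.241] [-0.107 -0.273  0.22 ] calls 0.83
q [-1.    0.05  0.11  1.85  0.28  1.1  -0.06] t 1.4 f [-0.5  0.4  0.4] [0.1  0.35 0.06]
```

Call:
play_rows(
  series=[
    [-0.28,-0.12,0.08,-0.04,-0.09,0.07],
    [-0.55,-0.25,0.16,-0.07,-0.18,0.15],
    [-0.83,-0.37,0.24,-0.11,-0.27,0.22],
    [-0.83,-0.37,0.24,-0.11,-0.27,0.22],
    [-0.83,-0.37,0.24,-0.11,-0.27,0.22],
  ],
)

```text
time: 1.9
ee_pos: [0.4672, 0.2245, 0.3748]
eef_rot: [0.357, 0.907, 0.039, 0.221]
ft_force: [-0.1, 0.2, 0.1]
width: 0.0869
grip_force: 0.0
```

```bash
python3 go.py L 6 0 0
```

```text
T [0.49  0.218 0.326] delta [-0.005 -0.008  0.362] [ 0.004 -0.004  0.003] calls 0.36
q [-0.87 -0.    0.23  1.95  0.42  0.93 -0.03] t 1.9 f [-0.1  0.2  0.1] [0.16 0.52 0.02]
```

Call:
play_rows(
  series=[
    [0,-0.01,0.12,0,0,0],
    [-0.01,-0.01,0.24,0,0,0],
    [-0.01,-0.01,0.36,0,0,0],
    [-0.01,-0.01,0.36,0,0,0],
  ],
)

```text
time: 2.3
ee_pos: [0.4899, 0.2186, 0.3245]
eef_rot: [0.355, 0.908, 0.038, 0.22]
ft_force: [-0.8, -0.5, -1.2]
width: 0.0873
grip_force: 0.0
```

```bash
python3 go.py L 6 0 0; python3 -c "
from h import *
cv2.imwrite('pics/g1.png',np.hstack([cv2.resize(vision.camera('scene')[90:240,310:460],(400,400)),cv2.resize(vision.camera('top')[120:270,170:320],(400,400))]))"
```

```text
T [0.49  0.218 0.326] delta [-0.006  0.003 -0.008] [-0.    -0.006  0.009] calls 0.01
q [-0.85  0.09  0.25  1.97  0.42  0.81 -0.02] t 2.3 f [-0.8 -0.5 -1.2] [ 0.06  0.54 -0.05]
```

View pics/g1.png

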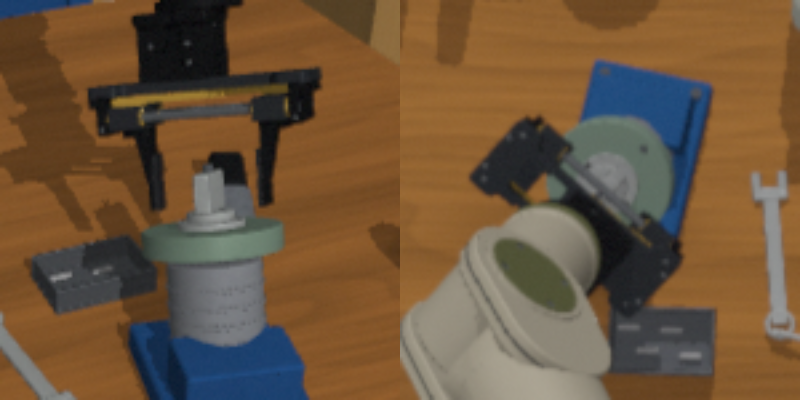

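The open fingers straddle the bar at about (208,195) in the left panel, and the mark is still visible in the top view at (645,148) of the right panel. Now I'll close.

Call:
play_rows(
  series=[
    [0,0,0,0,0,0],
    [0,0,0,0,0,0],
    [0,0,0,0,0,0],
    [0,0,0,0,0,0],
    [0,0,0,0,0,0],
  ],
  fingers=-1,
  squeeze=15,
)

```text
time: 2.9
ee_pos: [0.4906, 0.2169, 0.3266]
eef_rot: [0.357, 0.907, 0.039, 0.222]
ft_force: [0.8, 0.2, 0.1]
width: 0.0548
grip_force: 0.0
```

Call:
play_rows(
  series=[
    [0,0,0,0,0,0],
    [0,0,0,0,0,0],
    [0,0,0,0,0,0],
  ],
)

```text
time: 3.2
ee_pos: [0.4906, 0.2169, 0.3264]
eef_rot: [0.357, 0.907, 0.039, 0.222]
ft_force: [-0.6, -0.2, -0.2]
width: 0.0308
grip_force: 0.0
```

```bash
cat > tq.py <<'E'
from h import *
for i in range(3):
    s=status.read_state();Q=R.from_quat(s['eef_rot']).inv()
    print('t',s['time'],'ftool',Q.apply(s['ft_force']).round(2),'mtool',Q.apply(s['torque']).round(3),'w',round(s['width'],4),'g',round(s['grip_force'],1),'q7',s['joint_positions'][6].round(3),'tau7',s['joint_torque'][6].round(3))
    vision.camera('top')
E
python3 tq.py; python3 go.py L 6 0 0
```

```text
t 3.2 ftool [ 0.37 -0.58 -0.06] mtool [ 0.327  0.403 -0.023] w 0.0308 g 0.0 q7 -0.022 tau7 -0.004
t 3.25 ftool [ 0.48 -0.13  0.3 ] mtool [ 0.318  0.434 -0.004] w 0.0268 g 0.0 q7 -0.022 tau7 -0.004
t 3.3 ftool [-0.61 -0.32 -0.48] mtool [ 0.282  0.45  -0.023] w 0.0227 g 0.0 q7 -0.022 tau7 -0.004
T [0.49  0.218 0.326] delta [0.009 0.005 0.   ] [ 0.004 -0.002  0.003] calls 0.01
q [-0.85  0.08  0.26  1.97  0.42  0.81 -0.02] t 3.35 f [-0.3 -0.2 -0.1] [0.07 0.5  0.01]
```

Call:
play_rows(
  series=[
    [0,0,0,0,0,0],
    [0,0,0,0,0,0],
    [0,0,0,0,0,0],
    [0,0,0,0,0,0],
    [0,0,0,0,0,0],
  ],
)

```text
time: 3.85
ee_pos: [0.4903, 0.2162, 0.3262]
eef_rot: [0.357, 0.907, 0.038, 0.221]
ft_force: [-5.2, -3.8, 3.4]
width: 0.0141
grip_force: 14.8
```

```bash
python3 tq.py
```

```text
t 3.85 ftool [-0.39 -5.32 -4.97] mtool [1.36  0.383 0.101] w 0.0141 g 14.8 q7 -0.022 tau7 0.087
t 3.9 ftool [ 0.04 -5.27 -4.98] mtool [1.361 0.387 0.07 ] w 0.0139 g 14.8 q7 -0.022 tau7 0.087
t 3.95 ftool [ 0.37 -5.   -6.04] mtool [1.413 0.429 0.084] w 0.0145 g 14.8 q7 -0.022 tau7 0.087
```

Call:
play_rows(
  series=[
    [0,-0.01,0,0,0,0],
    [0,-0.01,0,0,0,-0.1],
    [0,-0.01,0,0,0,-0.2],
    [0,-0.01,0,0,0,-0.2],
  ],
)

```text
time: 4.4
ee_pos: [0.4899, 0.216, 0.3264]
eef_rot: [0.308, 0.924, 0.028, 0.224]
ft_force: [1.5, 0.8, 0.5]
width: 0.0141
grip_force: 14.8
```

```bash
python3 tq.py
```

```text
t 4.4 ftool [-0.85  1.61  0.11] mtool [-0.15   0.222  0.055] w 0.0141 g 14.8 q7 0.083 tau7 1.06
t 4.45 ftool [-1.51  1.92  1.19] mtool [-0.153  0.217  0.025] w 0.0136 g 14.8 q7 0.081 tau7 0.555
t 4.5 ftool [-1.29  2.26  1.17] mtool [-0.245  0.215  0.078] w 0.0139 g 14.8 q7 0.08 tau7 0.234
```

```bash
cat > mark.py <<'E'
import sys
from h import *
# mark angle (deg, ccw from outside, head frame): dark-weighted centroid near predicted angle
def mark(n,im,a0,win=16):
    x=np.load('res.npy',allow_pickle=True).item()[n];F=frame(x[3])
    g=cv2.GaussianBlur(im.astype(np.float32),(0,0),.6).sum(2)
    k=np.radians(np.arange(a0-win,a0+win,.5));rr=np.linspace(.043,.057,15)
    RR,KK=np.meshgrid(rr,k)
    L=np.stack([RR*np.cos(KK),RR*np.sin(KK),np.full_like(RR,-.031)],-1).reshape(-1,3)
    uv=proj('top',x[:3]+L@F.T).astype(np.float32).reshape(len(k),15,2)
    v=cv2.remap(g,uv[...,0],uv[...,1],cv2.INTER_LINEAR)
    w=np.clip(np.median(v)-v-45,0,None)
    return (np.degrees(KK)*w).sum()/w.sum(), (RR*w).sum()/w.sum()*1e3, w.sum()
if __name__=='__main__':
    im0=cv2.imread('pics/top0.png');n=sys.argv[1];x=np.load('res.npy',allow_pickle=True).item()[n]
    u={'L':(261.5,176),'Rt':(397.5,168)}[n]
    c=np.radians(np.arange(360));pr=proj('top',x[:3]+np.c_[.05*np.cos(c),.05*np.sin(c),np.full(360,-.031)]@frame(x[3]).T)
    a0=int(np.linalg.norm(pr-u,axis=1).argmin());print('a0',a0)
    print('before',np.round(mark(n,im0,a0),2));im=vision.camera('top')
    print('now',np.round(mark(n,im,a0),2),np.round(mark(n,im,a0,26),2))
E
python3 mark.py L; python3 tq.py
```

```text
a0 323
before [324.86  48.07 969.52]
now [324.91  48.14 884.78] [ 324.92   48.15 1011.52]
t 4.6 ftool [-1.38  3.39  1.35] mtool [-0.438  0.191  0.071] w 0.014 g 14.8 q7 0.081 tau7 0.067
t 4.65 ftool [-0.7   4.35  0.95] mtool [-0.46   0.171  0.079] w 0.0144 g 14.8 q7 0.081 tau7 0.059
t 4.7 ftool [-1.65  2.53  0.72] mtool [-0.524  0.136  0.058] w 0.014 g 14.8 q7 0.081 tau7 0.062
```

The stone stayed still (324.9° before and after) at low torque, so L loosens counter-clockwise. I'll continue that way.

Call:
play_rows(
  series=[
    [0,0.004,-0.001,0,0,-0.25],
    [0,0.004,-0.003,0,0,-0.5],
    [0,0.004,-0.005,0,0,-0.75],
    [0,0.004,-0.006,0,0,-0.95],
    [0,0.004,-0.006,0,0,-0.95],
  ],
)

```text
time: 5.25
ee_pos: [0.4898, 0.2172, 0.3272]
eef_rot: [0.07, 0.972, -0.028, 0.224]
ft_force: [6.6, 5.0, -3.3]
width: 0.0136
grip_force: 14.9
```

```bash
python3 tq.py; python3 mark.py L
```

```text
t 5.25 ftool [-3.82  5.98  5.4 ] mtool [-1.428 -0.327  0.129] w 0.0136 g 14.9 q7 0.58 tau7 1.885
t 5.3 ftool [-3.75  6.14  5.28] mtool [-1.404 -0.313  0.038] w 0.0139 g 15.0 q7 0.578 tau7 0.726
t 5.35 ftool [-3.35  7.01  4.34] mtool [-1.346 -0.289  0.044] w 0.0143 g 15.0 q7 0.577 tau7 0.223
a0 323
before [324.86  48.07 969.52]
now [324.97  48.13 818.01] [324.97  48.13 913.67]
```

Call:
play_rows(
  series=[
    [-0.002,0.006,0,0,0,-0.23],
    [-0.002,0.006,-0.001,0,0,-0.46],
    [-0.002,0.006,-0.002,0,0,-0.69],
    [-0.002,0.006,-0.003,0,0,-0.91],
    [-0.002,0.006,-0.003,0,0,-0.91],
  ],
)

```text
time: 5.95
ee_pos: [0.4896, 0.2185, 0.3277]
eef_rot: [-0.162, 0.961, -0.08, 0.21]
ft_force: [1.4, 6.0, -0.3]
width: 0.0139
grip_force: 15.0
```

```bash
python3 tq.py; python3 mark.py L
```

```text
t 5.95 ftool [-3.14  5.26  0.32] mtool [-1.433 -0.331 -0.025] w 0.0139 g 15.0 q7 1.055 tau7 1.917
t 6.0 ftool [-3.13  4.33  0.51] mtool [-1.404 -0.285 -0.049] w 0.0139 g 15.0 q7 1.052 tau7 0.648
t 6.05 ftool [-3.61  4.78  0.2 ] mtool [-1.4   -0.315 -0.086] w 0.0136 g 15.0 q7 1.051 tau7 0.131
a0 323
before [324.86  48.07 969.52]
now [  313.63    51.27 11295.09] [  308.65    51.34 19003.25]
```

The gripper now covers the mark (the weights jump to 11,000), but the torque stays well below 0.4. Continuing.

Call:
play_rows(
  series=[
    [-0.003,0.005,-0.001,0,0,-0.23],
    [-0.003,0.005,-0.002,0,0,-0.46],
    [-0.003,0.005,-0.004,0,0,-0.69],
    [-0.003,0.005,-0.005,0,0,-0.91],
    [-0.003,0.005,-0.005,0,0,-0.91],
  ],
)

```text
time: 6.65
ee_pos: [0.4889, 0.2196, 0.3281]
eef_rot: [-0.384, 0.895, -0.127, 0.185]
ft_force: [-3.2, 6.6, 1.4]
width: 0.014
grip_force: 15.0
```

```bash
python3 tq.py
```

```text
t 6.65 ftool [-3.14  5.93 -3.15] mtool [-1.728 -0.418 -0.037] w 0.014 g 15.0 q7 1.528 tau7 1.879
t 6.7 ftool [-2.49  4.95 -2.85] mtool [-1.714 -0.372 -0.04 ] w 0.0142 g 15.0 q7 1.525 tau7 0.661
t 6.75 ftool [-2.44  5.19 -2.72] mtool [-1.739 -0.413 -0.031] w 0.0137 g 15.0 q7 1.524 tau7 0.146
```

Call:
play_rows(
  series=[
    [-0.003,0.005,-0.002,0,0,-0.23],
    [-0.003,0.005,-0.004,0,0,-0.46],
    [-0.003,0.005,-0.006,0,0,-0.69],
    [-0.003,0.005,-0.008,0,0,-0.91],
    [-0.003,0.005,-0.008,0,0,-0.91],
  ],
)

```text
time: 7.3
ee_pos: [0.4878, 0.2205, 0.3283]
eef_rot: [-0.585, 0.779, -0.167, 0.149]
ft_force: [-5.2, 6.3, -1.2]
width: 0.0139
grip_force: 15.0
```

Call:
play_rows(
  series=[
    [-0.003,0.005,-0.001,0,0,-0.23],
    [-0.003,0.005,-0.003,0,0,-0.46],
    [-0.003,0.005,-0.005,0,0,-0.69],
    [-0.003,0.005,-0.006,0,0,-0.91],
    [-0.003,0.005,-0.006,0,0,-0.91],
  ],
)

```text
time: 7.8
ee_pos: [0.4866, 0.2208, 0.3285]
eef_rot: [0.752, -0.62, 0.197, -0.105]
ft_force: [-7.7, 3.8, 1.2]
width: 0.014
grip_force: 15.0
```

```bash
python3 tq.py
```

```text
t 7.8 ftool [-4.68  5.56 -4.69] mtool [-1.823 -1.493 -0.072] w 0.014 g 15.0 q7 2.473 tau7 1.874
t 7.85 ftool [-5.35  4.79 -4.13] mtool [-1.863 -1.473 -0.065] w 0.0137 g 15.0 q7 2.47 tau7 0.651
t 7.9 ftool [-6.14  5.35 -3.04] mtool [-1.767 -1.409 -0.003] w 0.0137 g 15.0 q7 2.469 tau7 0.135
```

Call:
play_rows(
  series=[
    [0,0,0,0,0,0],
    [0,0,0,0,0,0],
    [0,0,0,0,0,0],
    [0,0,0,0,0,0],
    [0,0,0,0,0,0],
  ],
  fingers=1,
)

```text
time: 8.45
ee_pos: [0.4882, 0.2196, 0.3296]
eef_rot: [0.75, -0.622, 0.198, -0.106]
ft_force: [-0.4, 0.5, -0.0]
width: 0.0459
grip_force: 0.0
```

Call:
play_rows(
  series=[
    [0,0,-0.1,0,0,0],
    [0,0,-0.3,0,0,0],
    [0,0,-0.5,0,0,0],
    [0,0,-0.7,0,0,0],
    [0,0,-0.7,0,0,0],
  ],
)

```text
time: 8.95
ee_pos: [0.4424, 0.2299, 0.4279]
eef_rot: [0.75, -0.621, 0.199, -0.109]
ft_force: [0.7, -0.1, 0.3]
width: 0.0835
grip_force: 0.0
```

```bash
python3 tq.py; for f in 0 1; do for z in 140 60; do python3 go.py Rt $z 0 $f;done;done
```

```text
t 8.95 ftool [ 0.28 -0.72  0.03] mtool [-0.573 -0.283  0.028] w 0.0835 g 0.0 q7 2.477 tau7 0.042
t 9.0 ftool [ 0.54 -0.07  0.12] mtool [-0.638 -0.303 -0.009] w 0.0846 g 0.0 q7 2.477 tau7 0.036
t 9.05 ftool [ 0.8  -0.06  0.  ] mtool [-0.666 -0.281 -0.018] w 0.0855 g 0.0 q7 2.477 tau7 0.03
T [ 0.449 -0.238  0.446] delta [3.063 0.541 0.154] [-0.204 -0.37   2.598] calls 3.06
next [0.766 0.135 0.038] [-0.051 -0.093  0.65 ]
q [-0.78 -0.08  0.09  1.91  0.41  1.04  2.48] t 9.1 f [-0.1 -0.8 -1. ] [ 0.15  0.64 -0.09]
T [ 0.483 -0.229  0.374] delta [2.957 0.522 0.676] [-0.204 -0.37   2.598] calls 2.96
next [0.986 0.174 0.225] [-0.068 -0.123  0.866]
q [-0.78 -0.08  0.09  1.91  0.41  1.04  2.48] t 9.1 f [-0.1 -0.8 -1. ] [ 0.15  0.64 -0.09]
T [ 0.449 -0.238  0.446] delta [3.063 0.541 0.154] [ 0.392 -0.216 -3.379] calls 3.38
next [0.766 0.135 0.038] [ 0.098 -0.054 -0.845]
q [-0.78 -0.08  0.09  1.91  0.41  1.04  2.48] t 9.1 f [-0.1 -0.8 -1. ] [ 0.15  0.64 -0.09]
T [ 0.483 -0.229  0.374] delta [2.957 0.522 0.676] [ 0.392 -0.216 -3.379] calls 3.38
next [0.739 0.13  0.169] [ 0.098 -0.054 -0.845]
q [-0.78 -0.08  0.09  1.91  0.41  1.04  2.48] t 9.1 f [-0.1 -0.8 -1. ] [ 0.15  0.64 -0.09]
```

Call:
play_rows(
  series=[
    [0.19,0.03,0.01,-0.01,-0.02,0.16],
    [0.38,0.07,0.02,-0.03,-0.05,0.32],
    [0.57,0.1,0.03,-0.04,-0.07,0.48],
    [0.77,0.13,0.04,-0.05,-0.09,0.65],
    [0.77,0.13,0.04,-0.05,-0.09,0.65],
  ],
)

```text
time: 9.6
ee_pos: [0.4459, 0.1076, 0.4289]
eef_rot: [-0.637, 0.742, -0.152, 0.142]
ft_force: [0.2, 0.2, 0.4]
width: 0.0875
grip_force: 0.0
```

```bash
python3 go.py Rt 130 0 0
```

```text
T [ 0.453 -0.237  0.437] delta [ 2.261 -0.394  0.072] [-0.158 -0.284  1.932] calls 2.26
next [ 0.754 -0.131  0.024] [-0.053 -0.095  0.644]
q [-0.67 -0.21  0.22  2.01  0.31  1.    2.42] t 9.6 f [0.2 0.2 0.4] [0.1  0.59 0.01]
```

Call:
play_rows(
  series=[
    [0.25,-0.04,0.01,-0.02,-0.03,0.21],
    [0.5,-0.09,0.02,-0.03,-0.06,0.43],
    [0.75,-0.13,0.03,-0.05,-0.09,0.64],
    [0.75,-0.13,0.03,-0.05,-0.09,0.64],
  ],
)

```text
time: 10.0
ee_pos: [0.4491, -0.007, 0.431]
eef_rot: [-0.509, 0.837, -0.101, 0.174]
ft_force: [0.0, -0.1, 0.7]
width: 0.0871
grip_force: 0.0
```

```bash
python3 go.py Rt 120 0 0
```

```text
T [ 0.457 -0.236  0.428] delta [ 1.332 -0.742  0.026] [-0.109 -0.192  1.291] calls 1.33
next [ 0.666 -0.371  0.013] [-0.055 -0.096  0.645]
q [-0.56 -0.27  0.39  2.03  0.19  0.97  2.42] t 10.0 f [ 0.  -0.1  0.7] [ 0.06  0.55 -0.01]
```

Call:
play_rows(
  series=[
    [0.22,-0.12,0.0,-0.02,-0.03,0.21],
    [0.44,-0.25,0.01,-0.03,-0.06,0.43],
    [0.67,-0.37,0.01,-0.05,-0.1,0.64],
    [0.67,-0.37,0.01,-0.05,-0.1,0.64],
  ],
)

```text
time: 10.4
ee_pos: [0.4535, -0.1214, 0.4302]
eef_rot: [-0.367, 0.906, -0.047, 0.204]
ft_force: [-0.2, 0.3, 0.5]
width: 0.0867
grip_force: 0.0
```

```bash
python3 go.py Rt 80 0 0
```

```text
T [ 0.474 -0.231  0.392] delta [ 0.495 -0.56   0.239] [-0.058 -0.09   0.653] calls 0.65
q [-0.48 -0.25  0.61  2.    0.03  0.95  2.47] t 10.4 f [-0.2  0.3  0.5] [0.02 0.52 0.03]
```

Call:
play_rows(
  series=[
    [0.17,-0.19,0.08,-0.02,-0.03,0.22],
    [0.33,-0.38,0.16,-0.04,-0.06,0.44],
    [0.49,-0.56,0.24,-0.06,-0.09,0.65],
    [0.49,-0.56,0.24,-0.06,-0.09,0.65],
    [0.49,-0.56,0.24,-0.06,-0.09,0.65],
  ],
)

```text
time: 10.9
ee_pos: [0.4759, -0.2272, 0.3921]
eef_rot: [-0.216, 0.951, 0.011, 0.223]
ft_force: [-0.4, 1.2, 0.9]
width: 0.0869
grip_force: 0.0
```

```bash
python3 go.py Rt 6 0 0;python3 mark.py L; python3 -c "
from h import *
im=vision.camera('top');cv2.imwrite('pics/top2.png',im)
cv2.imwrite('pics/c2.png',cv2.resize(np.hstack([im[150:225,200:300],im[150:225,356:456]]),(800,300),interpolation=cv2.INTER_CUBIC))"
```

```text
T [ 0.506 -0.222  0.326] delta [ 0.017 -0.019  0.485] [ 0.003 -0.005  0.014] calls 0.49
q [-0.78 -0.08  1.21  1.93 -0.27  0.91  2.6 ] t 10.9 f [-0.4  1.2  0.9] [-0.04  0.57 -0.  ]
a0 323
before [324.86  48.07 969.52]
now [324.93  48.08 933.44] [ 324.93   48.08 1050.73]
```

View pics/c2.png

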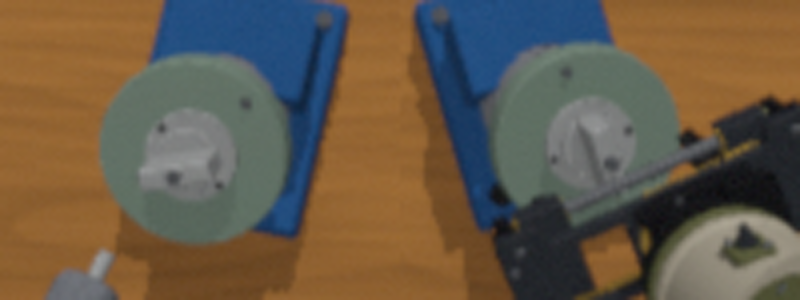

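On L the mark hasn't moved (324.9°) and the bar has turned as expected. Here q7 sits at its limit, so I'll turn the tool by half a turn (same grasp) for more range.

Call:
play_rows(
  series=[
    [0,0,0,0,0,0.25],
    [0,0,0,0,0,0.5],
    [0,0,0,0,0,0.75],
    [0,0,0,0,0,1],
  ],
)

```text
time: 11.4
ee_pos: [0.4766, -0.2237, 0.3931]
eef_rot: [0.036, 0.974, 0.07, 0.213]
ft_force: [-0.2, 0.1, -0.9]
width: 0.0867
grip_force: 0.0
```

Call:
play_rows(
  series=[
    [0,0,0,0,0,0.25],
    [0,0,0,0,0,0.5],
    [0,0,0,0,0,0.75],
    [0,0,0,0,0,1],
  ],
)

```text
time: 11.8
ee_pos: [0.4766, -0.2237, 0.3931]
eef_rot: [0.287, 0.931, 0.123, 0.188]
ft_force: [-0.1, -0.8, -0.5]
width: 0.0875
grip_force: 0.0
```

Call:
play_rows(
  series=[
    [0,0,0,0,0,0.25],
    [0,0,0,0,0,0.5],
    [0,0,0,0,0,0.75],
    [0,0,0,0,0,1],
  ],
)

```text
time: 12.2
ee_pos: [0.4766, -0.2237, 0.3931]
eef_rot: [0.518, 0.825, 0.168, 0.15]
ft_force: [0.6, -0.1, -0.2]
width: 0.0869
grip_force: 0.0
```

Call:
play_rows(
  series=[
    [0,0,0,0,0,0.25],
    [0,0,0,0,0,0.5],
    [0,0,0,0,0,0.75],
    [0,0,0,0,0,1],
  ],
)

```text
time: 12.6
ee_pos: [0.4766, -0.2237, 0.393]
eef_rot: [0.714, 0.663, 0.201, 0.101]
ft_force: [-1.0, -0.7, -0.6]
width: 0.0873
grip_force: 0.0
```

Call:
play_rows(
  series=[
    [0,0,0,0,0,0.25],
    [0,0,0,0,0,0.5],
    [0,0,0,0,0,0.75],
    [0,0,0,0,0,1],
  ],
)

```text
time: 13.0
ee_pos: [0.4766, -0.2237, 0.393]
eef_rot: [0.862, 0.455, 0.22, 0.046]
ft_force: [-0.9, -0.1, -0.0]
width: 0.0872
grip_force: 0.0
```

```bash
python3 go.py Rt 80 0 1; python3 mark.py Rt
```

```text
T [ 0.474 -0.231  0.392] delta [-0.048  0.015 -0.008] [-0.01  -0.004  1.017] calls 1.02
next [-0.024  0.007 -0.004] [-0.005 -0.002  0.509]
q [-0.55 -0.04  0.99  1.93 -0.33  0.92  0.01] t 13.0 f [-0.9 -0.1 -0. ] [-0.22  0.61  0.04]
a0 5
before [  5.32  48.7  543.88]
now [  5.48  48.65 473.01] [  5.46  48.62 588.05]
```

Call:
play_rows(
  series=[
    [-0.05,0.015,-0.01,0,0,0.25],
    [-0.05,0.015,-0.01,0,0,0.5],
    [-0.05,0.015,-0.01,-0.01,0,0.75],
    [-0.05,0.015,-0.01,-0.01,0,1],
    [-0.05,0.015,-0.01,-0.01,0,1],
  ],
)

```text
time: 13.55
ee_pos: [0.4739, -0.2319, 0.3925]
eef_rot: [0.949, 0.218, 0.226, -0.01]
ft_force: [-0.0, -0.8, 0.5]
width: 0.0868
grip_force: 0.0
```

```bash
python3 go.py Rt 6 0 1
```

```text
T [ 0.506 -0.222  0.326] delta [ 0.003 -0.005  0.497] [-0.    -0.004  0.025] calls 0.5
q [-0.52 -0.04  0.99  1.92 -0.34  0.92 -0.48] t 13.55 f [-0.  -0.8  0.5] [-0.21  0.6  -0.03]
```

Call:
play_rows(
  series=[
    [0,-0.004,0.16,0,0,0.02],
    [0,-0.004,0.32,0,0,0.02],
    [0,-0.004,0.5,0,0,0.02],
    [0,-0.004,0.5,0,0,0.02],
    [0,-0.004,0.5,0,0,0.02],
  ],
  fingers=-1,
)

```text
time: 14.05
ee_pos: [0.5051, -0.2239, 0.3251]
eef_rot: [0.951, 0.213, 0.225, -0.01]
ft_force: [1.0, 0.3, 0.5]
width: 0.0546
grip_force: 0.0
```

```bash
python3 go.py Rt 6 0 1
```

```text
T [ 0.506 -0.222  0.326] delta [ 0.009 -0.008 -0.001] [ 0.001 -0.001  0.006] calls 0.01
q [-0.48  0.18  0.99  1.95 -0.63  0.84 -0.27] t 14.05 f [1.  0.3 0.5] [-0.24  0.59  0.01]
```

Call:
play_rows(
  series=[
    [0.005,-0.006,0,0,0,0],
    [0.005,-0.006,0,0,0,0],
    [0.005,-0.006,0,0,0,0],
    [0.005,-0.006,0,0,0,0],
    [0.005,-0.006,0,0,0,0],
  ],
)

```text
time: 14.55
ee_pos: [0.5055, -0.2233, 0.326]
eef_rot: [0.951, 0.211, 0.226, -0.01]
ft_force: [5.4, -10.8, 0.1]
width: 0.0149
grip_force: 6.4
```

Call:
play_rows(
  series=[
    [0,0,0,0,0,0],
    [0,0,0,0,0,0],
    [0,0,0,0,0,0],
  ],
)

```text
time: 14.85
ee_pos: [0.5056, -0.2236, 0.326]
eef_rot: [0.951, 0.211, 0.226, -0.01]
ft_force: [3.1, -4.8, 0.6]
width: 0.0142
grip_force: 14.9
```

```bash
python3 tq.py; python3 mark.py Rt; python3 go.py Rt 6 0 1
```

```text
t 14.85 ftool [0.87 5.67 0.24] mtool [-0.92  -0.445  0.198] w 0.0142 g 14.9 q7 -0.279 tau7 0.176
t 14.9 ftool [1.45 5.   0.12] mtool [-0.894 -0.38   0.169] w 0.0147 g 14.9 q7 -0.279 tau7 0.176
t 14.95 ftool [1.29 4.9  0.01] mtool [-0.949 -0.42   0.173] w 0.0144 g 14.9 q7 -0.279 tau7 0.177
a0 5
before [  5.32  48.7  543.88]
now [  5.37  48.66 371.53] [  5.36  48.63 450.26]
T [ 0.506 -0.222  0.326] delta [ 0.003 -0.008  0.002] [ 0.006 -0.005 -0.002] calls 0.01
q [-0.48  0.18  1.    1.95 -0.63  0.84 -0.28] t 15.05 f [ 3.8 -3.6  0.3] [-0.83  0.05 -0.61]
```

Gripped. Next I'll feel clockwise from outside, which is +tool z, by 6°.

Call:
play_rows(
  series=[
    [0,0.005,0,0,0,0.05],
    [0,0.005,0,0,0,0.1],
    [0,0.005,0,0,0,0.15],
    [0,0.005,0,0,0,0.2],
    [0,0.005,0,0,0,0.2],
  ],
)

```text
time: 15.55
ee_pos: [0.5059, -0.2239, 0.3261]
eef_rot: [0.961, 0.16, 0.225, -0.022]
ft_force: [-0.0, -2.8, 6.9]
width: 0.0141
grip_force: 15.0
```

```bash
python3 tq.py; python3 mark.py Rt
```

```text
t 15.55 ftool [ 2.16  2.83 -6.5 ] mtool [-0.517 -0.178 -0.057] w 0.0141 g 15.0 q7 -0.378 tau7 -0.501
t 15.6 ftool [ 1.69  2.55 -4.53] mtool [-0.586 -0.19  -0.064] w 0.014 g 15.0 q7 -0.378 tau7 -0.221
t 15.65 ftool [ 2.71  1.77 -4.78] mtool [-0.494 -0.159 -0.081] w 0.0137 g 15.0 q7 -0.377 tau7 -0.105
a0 5
before [  5.32  48.7  543.88]
now [  5.45  48.77 543.73] [  5.46  48.73 704.36]
```

The stone didn't move (5.4°) and the torque was 0.07, so this nut loosens clockwise. Continuing.

Call:
play_rows(
  series=[
    [0.002,0.002,-0.003,0,0,0.24],
    [0.002,0.002,-0.005,0,0,0.48],
    [0.002,0.002,-0.007,0,0,0.72],
    [0.002,0.002,-0.008,0,0,0.95],
    [0.002,0.002,-0.008,0,0,0.95],
  ],
)

```text
time: 16.25
ee_pos: [0.5057, -0.2246, 0.3269]
eef_rot: [0.971, -0.083, 0.213, -0.077]
ft_force: [5.1, -6.5, -0.8]
width: 0.0137
grip_force: 15.0
```

```bash
python3 tq.py; python3 mark.py Rt
```

```text
t 16.25 ftool [5.52 5.79 2.17] mtool [-1.376  0.453  0.102] w 0.0137 g 15.0 q7 -0.851 tau7 -1.797
t 16.3 ftool [4.79 5.52 2.04] mtool [-1.302  0.518  0.074] w 0.014 g 15.0 q7 -0.848 tau7 -0.601
t 16.35 ftool [4.97 4.78 2.54] mtool [-1.344  0.543  0.065] w 0.0138 g 15.0 q7 -0.847 tau7 -0.095
a0 5
before [  5.32  48.7  543.88]
now [  5.33  48.74 491.17] [  5.32  48.7  604.46]
```

Call:
play_rows(
  series=[
    [0.004,0.005,-0.001,0,0,0.24],
    [0.004,0.005,-0.002,0,0,0.48],
    [0.004,0.005,-0.003,0,0,0.72],
    [0.004,0.005,-0.004,0,0,0.95],
    [0.004,0.005,-0.004,0,0,0.95],
  ],
)

```text
time: 16.95
ee_pos: [0.5053, -0.2257, 0.3273]
eef_rot: [0.92, -0.32, 0.187, -0.127]
ft_force: [-1.9, -5.3, 4.1]
width: 0.0139
grip_force: 15.0
```

```bash
python3 tq.py; python3 mark.py Rt
```

```text
t 16.95 ftool [ 3.07  3.61 -5.13] mtool [-1.145  0.094  0.118] w 0.0139 g 15.0 q7 -1.304 tau7 -1.727
t 17.0 ftool [ 2.96  3.26 -3.4 ] mtool [-1.231  0.211  0.07 ] w 0.0137 g 15.0 q7 -1.301 tau7 -0.569
t 17.05 ftool [ 4.26  3.54 -4.29] mtool [-1.26   0.184  0.113] w 0.0139 g 15.0 q7 -1.301 tau7 -0.077
a0 5
before [  5.32  48.7  543.88]
now [nan nan  0.] [nan nan  0.]mark.py:13: RuntimeWarning: invalid value encountered in scalar divide
  return (np.degrees(KK)*w).sum()/w.sum(), (RR*w).sum()/w.sum()*1e3, w.sum()
```

Call:
play_rows(
  series=[
    [0.003,0.003,-0.003,0,0,0.24],
    [0.003,0.003,-0.005,0,0,0.48],
    [0.003,0.003,-0.007,0,0,0.72],
    [0.003,0.003,-0.008,0,0,0.95],
    [0.003,0.003,-0.008,0,0,0.95],
  ],
)

```text
time: 17.65
ee_pos: [0.5045, -0.2263, 0.3278]
eef_rot: [0.813, -0.536, 0.149, -0.169]
ft_force: [-1.0, -5.4, -0.6]
width: 0.0142
grip_force: 15.0
```

```bash
python3 tq.py
```

```text
t 17.65 ftool [ 4.6   3.09 -0.5 ] mtool [-1.35   0.723  0.111] w 0.0142 g 15.0 q7 -1.76 tau7 -1.757
t 17.7 ftool [ 4.5   3.14 -0.69] mtool [-1.376  0.71   0.119] w 0.0138 g 15.0 q7 -1.757 tau7 -0.57
t 17.75 ftool [ 4.8   3.42 -0.22] mtool [-1.293  0.783  0.107] w 0.014 g 15.0 q7 -1.756 tau7 -0.063
```

Call:
play_rows(
  series=[
    [0.004,0.003,-0.001,0,0,0.24],
    [0.004,0.003,-0.003,0,0,0.48],
    [0.004,0.003,-0.005,0,0,0.72],
    [0.004,0.003,-0.006,0,0,0.95],
    [0.004,0.003,-0.006,0,0,0.95],
  ],
)

```text
time: 18.3
ee_pos: [0.5036, -0.2269, 0.3282]
eef_rot: [-0.657, 0.72, -0.102, 0.2]
ft_force: [-4.7, -3.7, 2.1]
width: 0.0141
grip_force: 15.0
```

Call:
play_rows(
  series=[
    [0.002,0.001,-0.001,0,0,0.2],
    [0.002,0.001,-0.003,0,0,0.45],
    [0.002,0.001,-0.003,0,0,0.45],
  ],
)

```text
time: 18.6
ee_pos: [0.5031, -0.227, 0.3283]
eef_rot: [-0.567, 0.792, -0.077, 0.211]
ft_force: [-6.9, -1.5, 2.4]
width: 0.014
grip_force: 15.0
```

```bash
python3 tq.py; python3 go.py Rt 10 -130 1
```

```text
t 18.6 ftool [ 2.65  4.53 -5.27] mtool [-1.634  0.902  0.132] w 0.014 g 15.0 q7 -2.469 tau7 -2.0
t 18.65 ftool [ 2.65  4.11 -5.24] mtool [-1.563  0.866  0.162] w 0.014 g 15.0 q7 -2.466 tau7 -0.672
t 18.7 ftool [ 2.52  3.89 -4.51] mtool [-1.627  0.856  0.106] w 0.014 g 15.0 q7 -2.465 tau7 -0.094
T [ 0.504 -0.223  0.329] delta [-0.029  0.003 -0.001] [ 0.002  0.    -0.122] calls 0.12
q [-0.7   0.32  1.31  1.96 -0.82  0.93 -2.46] t 18.75 f [-6.9 -1.9  2.2] [-0.29  1.83 -0.  ]
```

About 133° turned (0.37 turn). Now I'll let go and back out along the spindle.

Call:
play_rows(
  series=[
    [0,0,0,0,0,0],
    [0,0,0,0,0,0],
    [0,0,0,0,0,0],
    [0,0,0,0,0,0],
    [0,0,0,0,0,0],
  ],
  fingers=1,
)

```text
time: 19.25
ee_pos: [0.5045, -0.2267, 0.3293]
eef_rot: [-0.57, 0.79, -0.079, 0.212]
ft_force: [-0.2, 0.5, 0.2]
width: 0.0464
grip_force: 0.0
```

Call:
play_rows(
  series=[
    [0,0,-0.1,0,0,0],
    [0,0,-0.3,0,0,0],
    [0,0,-0.5,0,0,0],
    [0,0,-0.7,0,0,0],
    [0,0,-0.7,0,0,0],
  ],
)

```text
time: 19.75
ee_pos: [0.48, -0.2681, 0.4131]
eef_rot: [-0.576, 0.785, -0.069, 0.218]
ft_force: [-0.2, 0.2, -1.0]
width: 0.0836
grip_force: 0.0
```

```bash
python3 mark.py Rt; python3 mark.py L; python3 go.py Rt 110 -130 1; python3 -c "
from h import *
im=vision.camera('top');s=vision.camera('scene')
cv2.imwrite('pics/c3.png',np.vstack([cv2.resize(np.hstack([im[150:225,200:300],im[150:225,356:456]]),(800,300),interpolation=cv2.INTER_CUBIC),cv2.resize(np.hstack([s[123:198,338:438],s[168:243,165:265]]),(800,300),interpolation=cv2.INTER_CUBIC)]))"
```

```text
a0 5
before [  5.32  48.7  543.88]
now [  5.24  48.55 646.76] [  5.23  48.55 755.82]
a0 323
before [324.86  48.07 969.52]
now [ 324.94   48.2  1023.79] [ 324.94   48.19 1146.44]
T [ 0.462 -0.234  0.419] delta [-0.185  0.156 -0.074] [ 0.021  0.048 -0.098] calls 0.18
q [-0.71  0.12  1.34  1.84 -0.56  1.06 -2.6 ] t 19.85 f [-0.7  0.4  0.3] [-0.05  0.55 -0.  ]
```

View pics/c3.png

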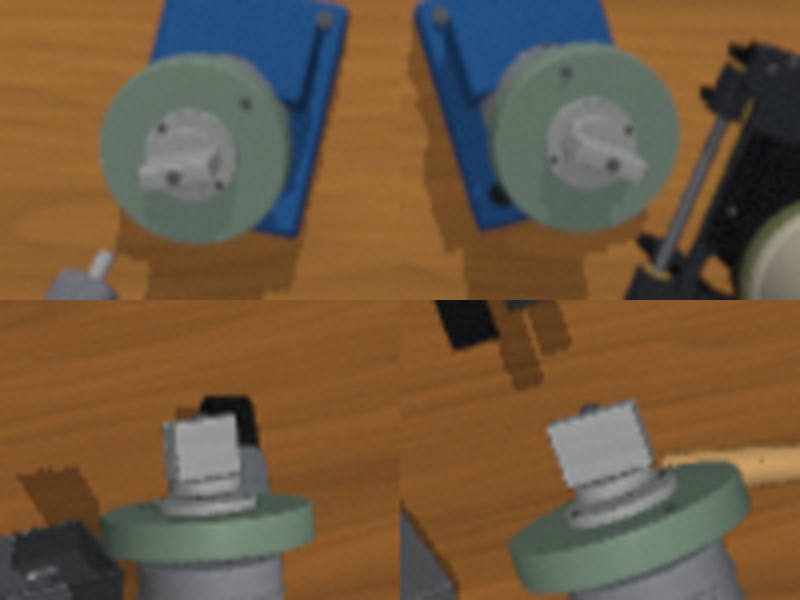

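Both marks are unmoved and both bars have turned. The withdrawal ran into joint limits and drifted sideways, so I'll ease off those limits and check the final bar angles.

Call:
play_rows(
  series=[
    [0,0,0,0,0,-0.25],
    [0,0,-0.1,0,0,-0.5],
    [0,0,-0.2,0,0,-0.75],
    [0,0,-0.2,0,0,-0.75],
    [0,0,-0.2,0,0,-0.75],
  ],
)

```text
time: 20.45
ee_pos: [0.4677, -0.2697, 0.4366]
eef_rot: [0.718, -0.658, 0.108, -0.2]
ft_force: [0.7, -0.3, -1.4]
width: 0.0869
grip_force: 0.0
```

Run:
```python
from h import *
res=np.load('res.npy',allow_pickle=True).item()
im=vision.camera('top');sc=vision.camera('scene')
print(status.read_state()['joint_positions'].round(2),status.read_state()['ft_force'].round(1))
tiles=[]
for n,sg,t in(('L',1,143),('Rt',-1,133)):
    x=res[n];q=x[:4].copy();q[:3]+=frame(q[3])[:,2]*t/360*.01+np.array([0,0,.0015])
    e={'L':(236.25,195),'Rt':(416.75,193)}[n]
    for c,I in(('top',im),('scene',sc)):
        u,v=(proj(c,q[:3])[0]-[25,18]).astype(int)
        T=cv2.resize(I[v:v+37,u:u+50],(400,296),interpolation=cv2.INTER_CUBIC)
        b=np.int32((proj(c,box(q,x[4]+sg*np.radians(t)))-[u,v]+.5)*8)
        cv2.polylines(T,[b[:4]],True,(0,255,255),1);cv2.polylines(T,[b[4:]],True,(0,0,255),1)
        tiles.append(T)
cv2.imwrite('pics/ov3.png',np.vstack([np.hstack(tiles[:2]),np.hstack(tiles[2:])]))
```

```text
[-0.75 -0.04  1.3   1.82 -0.36  1.06 -2.36] [-0.8  0.7 -0.9]
```

View pics/ov3.png

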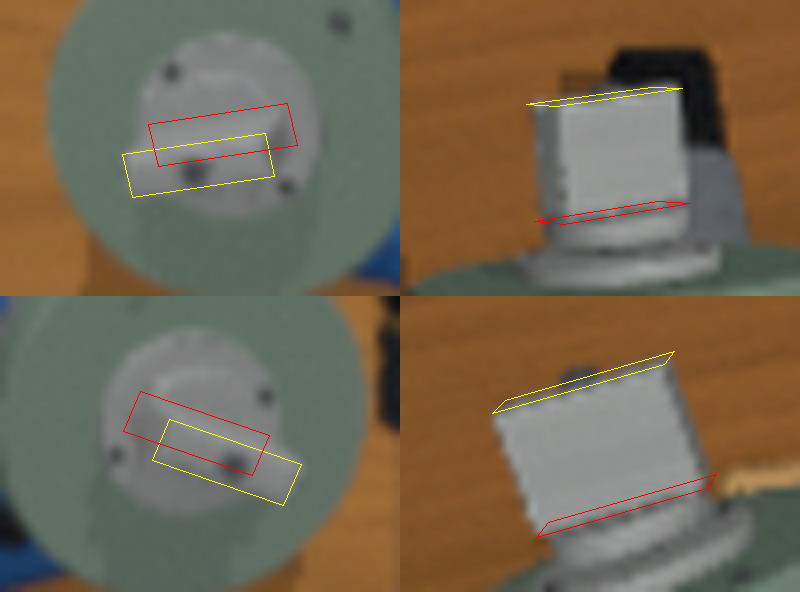

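In the overlays the wireframes drawn at 143° (L) and 133° (Rt) match both bars in both views, including the visible end faces. The arm is clear, so I'll hand in.

```bash
python3 -c "
from bench import job
print(job.close_job())"
```

```text
the job is handed in; nothing more can be done
None
```

I unscrewed and released both nuts, the left head's (y>0) about 143° counter-clockwise and the right head's (y<0) about 133° clockwise (the left-hand thread); neither stone moved measurably, and the job is handed in, though no verdict came back.

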